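# Reassemble the washed pouring jar: seat the spout disk, screw the ring tight

### The arm

A 6-joint arm with a two-finger parallel gripper is mounted at the origin on a cart in front of the work surface, level with it; the furniture and walls round the work are solid. World frame = base frame: x ahead of the robot, y to its left, z up, the work surface at z = 0. Lengths are in m, angles in rad, forces in N, time in s.
With the tool pointing down it reaches from about 0.35 to 0.725 m from the base axis. Payload 4.3 kg.
Tool frame: the origin (TCP) lies at the very end of the fingers, on their centre line; the grasp point (between the pads) lies 19 mm behind it; x points along the fingers, z is the direction in which the jaws open and shut, and the axes are right-handed (so a half turn about x gives the same grasp; the last joint's range is limited). The gripper opens to 85 mm and grips with 20 to 120 N. Pads are 22 mm wide; open, the fingers measure 114 mm over their backs; the gripper's body (76 mm by 85 mm) begins 54 mm behind the grasp point. The pads swing forward as they close: fully open they stand 13 mm farther back than shut.
Start: joints at [0.996, 0.377, 0.081, 1.274, 0, 1.46], TCP at [0.258, 0.514, 0.231] pointing down, gripper open.
Joint ranges: [-2.72, 2.72], [-0.84, 1.66], [-1.02, 1.22], [-1.77, 2.12], [-1.37, 1.28], [-3.14, 3.14]. Speed limits (rad/s): [2.57, 2.57, 3.14, 3.14, 3.14, 3.14].

### API

Orientations are given as a rotation vector (axis times angle).
In Python, from bench import manip gives the robot as it stands.
- The arm moves only by the shell command python3 -m pendant 'ROWS' [FORCE]. ROWS is JSON, a list of rows, each a list of 5 numbers: the finger opening in m, from 0 to 0.0854, then the shift along the world's x, y, z in m, then the turn about the world's z in rad. A call has 1 to 20 rows; each row shifts and turns the commanded pose from where the row before left it; what a row does not reach is not made up. A row lasts 1/8 s, in which the tool goes at most 62.5 mm and 10.7 degrees, less where a joint would pass 70% of its speed; a pose out of reach is approached as far as the arm can. A call with a gripper value outside its range is refused whole. The fingers move at their own pace and stop on an object; FORCE is the grip in N (left out, the last holds). Time passes only in rows, so rows that do not move let the fingers close. It gives the time, the measured TCP pose, the force and the opening at its end, in the units of the state.
- manip.observe(): the state, without advancing time (a new reading comes with each control period).
- manip.read_camera(name): name is "scene" or "top"; returns a dict with "img" (384x512x3 uint8, red, green, blue), "fx", "fy", "cx", "cy" (pixels), "view" (4x4, takes a point from world to camera coordinates). Camera axes: x right, y up, looking along -z (the intrinsics and any distortion apply to the point x, -y, -z); pixel columns grow to the right and rows downward; lengths in m; the calibration is good to about 2 mm. A picture is of the moment at which its call begins. There is no depth.
- manip.close_job(): hands the job in, once; it reports no verdict.
The state is a dict: "clock": time; "qpos": joint angles; "dq": joint speeds; "tau": joint torques, N m; "tcp_pos": TCP position; "tcp_rot": TCP orientation; "force": force on the tool from outside, world axes, zero at the start; "torque": the same for the moment, N m; "grip_width": finger opening in m.
Only numpy, scipy, OpenCV 4.12 (cv2) and the standard library are available. Lean on these libraries where they do the work, as an engineer would, in place of code of your own. Each camera call takes 0.05 s, during which the arm holds its last target. There are 200 camera calls.

### The job

The pouring jar has just been washed: put its top back together. Set the dark green spout disk squarely down into the jar's mouth and let go of it, then put the brass ring over the spout and screw it on clockwise until it is tight, level and squeezes the red seal under the disk. Go gently with the glass, and leave the other bar things where they stand.

Things in the scene. Friction and masses are not known exactly. Their poses are not given: they have to be found in the camera images.
- jar_mouth (a point): Centre of the open mouth of the square clear jar (86 mm square, fixed in a 104 mm dark steel caddy), at rim height, 134 mm above the stand; z up. Mouth bore 40.6 mm wide. The round neck is 47 mm across, 55 mm over its thread, 20 mm tall; shoulder below it. Coarse right-hand thread, three starts, 21 mm a turn; where the starts lie is not marked.
- seal (a joint): Soft red silicone ring, 45 mm across, lying on the jar's rim: how far it is squeezed down, m. 0 = free, its top 2.5 mm above the rim; 0.0025 = fully squeezed, level with the rim. About 5 N per mm.
- disk_mid (a point): Centre, half-way up, of the loose dark green plastic spout disk, 38 mm tall, 80 g, standing upright, z up. From below: plug 38.2 mm across and 7 mm deep with a tapered foot, flange 46 mm across, bevelled, 3 mm thick (top 10 mm above the foot), then an upright round spout 18 mm across and 28 mm tall to grip. Seated on the free seal, this point is 14.5 mm above the rim.
- ring_mid (a point): Centre, half-way up, of the loose brass screw ring, 63 mm across, 21.5 mm tall, 130 g, open side down, z up. Top 3 mm thick with a 31 mm hole for the spout; three short thread ribs inside near the lower edge run in the jar's thread. Set on the neck it rests on the thread with this point 0.8 to 7.8 mm above the rim, and needs 1.6 to 4 rad of turning; it meets the seated disk 2.3 mm below the rim.
- candle: Bystander: amber glass candle holder, 73 mm across, 104 mm tall, behind the jar to the left. Origin at the centre of its underside.
- tin: Bystander: white-metal shaker tin, 74 mm across, 156 mm tall, behind the jar to the right. Origin at the centre of its underside.
- muddler: Bystander: dark wooden muddler, 201 mm long, 36 mm thick, lying crosswise in front of the jar. Origin under its middle.
- lemon: Bystander: lemon, 83 mm long, 58 mm thick, behind the jar. Origin on its underside.
- jar: The jar with its caddy, fixed to the stand; origin at the centre of its underside, z up.
There are look-alikes about, which are no part of the job. There is more than one size of the part that bears disk_mid; the job needs the larger. Of the things that look like the part that bears ring_mid, the smaller one is meant.

How it is judged:
By the outcome, as a careful person would: the job done as asked, in the order asked, and still so for the second after the job is handed in, with the robot touching nothing.
It also fails if it takes over 72 s, if anything falls off the work surface, if the arm or the gripper's body presses on something with over 40 N, if the wrist force passes 120 N, or if a joint passes its speed limit or range.

## Working session

There is one attempt and no reset: what is moved stays moved. The work goes in short steps, Python scripts to look and compute and a shell command to move; the robot and the scene stay as the last step left them, time stands still between calls to the robot, and variables do not carry over. Pictures are saved under pics/ and viewed, about 8 in all and at most 12, crops included, and the job is handed in when it is done.

```bash
mkdir -p pics; cat > h.py <<'E'
import numpy as np, cv2
from bench import manip
def snap(n,f):
    c=manip.read_camera(n); cv2.imwrite(f,cv2.cvtColor(c['img'],cv2.COLOR_RGB2BGR)); np.savez(f[:-4]+'.npz',**{k:np.array(v) for k,v in c.items()}); return c
def proj(c,p):
    q=c['view']@np.append(p,1); return np.array([c['cx']+c['fx']*q[0]/-q[2], c['cy']+c['fy']*-q[1]/-q[2]])
def ray(c,u,v,z):
    d=np.array([(u-c['cx'])/c['fx'],-(v-c['cy'])/c['fy'],-1.]); R=c['view'][:3,:3]; o=-R.T@c['view'][:3,3]; w=R.T@d
    return o+w*(z-o[2])/w[2]
def tri(cs,uvs):
    A=[];b=[]
    for c,(u,v) in zip(cs,uvs):
        R=c['view'][:3,:3]; o=-R.T@c['view'][:3,3]; w=R.T@np.array([(u-c['cx'])/c['fx'],-(v-c['cy'])/c['fy'],-1.]); w/=np.linalg.norm(w)
        P=np.eye(3)-np.outer(w,w); A.append(P); b.append(P@o)
    return np.linalg.lstsq(np.vstack(A),np.hstack(b),rcond=None)[0]
def crop(c,x0,y0,x1,y1,s,f):
    cv2.imwrite(f,cv2.resize(cv2.cvtColor(c['img'],cv2.COLOR_RGB2BGR)[y0:y1,x0:x1],None,fx=s,fy=s,interpolation=cv2.INTER_CUBIC))
E
python3 - <<'E'
from h import *
a=snap('scene','pics/s0.png');b=snap('top','pics/t0.png')
for c in(a,b):
    print({k:v for k,v in c.items() if k not in('img','view')}); print(np.round(c['view'],3), -c['view'][:3,:3].T@c['view'][:3,3])
print(manip.observe())
cv2.imwrite('pics/both0.png',np.vstack([cv2.resize(cv2.cvtColor(x['img'],cv2.COLOR_RGB2BGR),(400,300)) for x in(a,b)]))
E
```

```text
{'fx': 491.7499217824813, 'fy': 491.7499217824813, 'cx': 251.2092415928529, 'cy': 184.38059743783995}
[[ 0.391 -0.92   0.013 -0.204]
 [ 0.657  0.288  0.697 -0.434]
 [-0.645 -0.264  0.717 -0.826]
 [ 0.     0.     0.     1.   ]] [-0.16812473 -0.28031627  0.89701147]
{'fx': 430.4834770953677, 'fy': 430.4834770953677, 'cx': 255.70879596779912, 'cy': 195.2748371428623}
[[-0.021 -0.999 -0.023  0.013]
 [ 0.985 -0.025  0.17  -0.551]
 [-0.17  -0.019  0.985 -0.907]
 [ 0.     0.     0.     1.   ]] [ 0.38814156 -0.01850357  0.98746228]
{'clock': 0.1, 'qpos': array([9.95691612e-01, 3.77998034e-01, 7.97489428e-02, 1.27438387e+00,
       2.47293086e-05, 1.46049400e+00]), 'dq': array([ 0.00191715, -0.00173372,  0.00187681,  0.00075534, -0.00013126,
       -0.00058914]), 'tau': array([ 2.23533047e-03, -4.64691818e+01,  2.70583749e+01,  1.20358044e-02,
       -1.81983819e-04, -5.93445762e-06]), 'tcp_pos': array([0.25740942, 0.51350872, 0.23044562]), 'tcp_rot': array([-0.86122373,  1.39564376,  0.85997123]), 'force': array([-0.28169311,  0.56484902, -0.30893785]), 'torque': array([ 0.02058303, -0.03054397, -0.00734087]), 'grip_width': 0.08528123676090546}
```

View pics/s0.png

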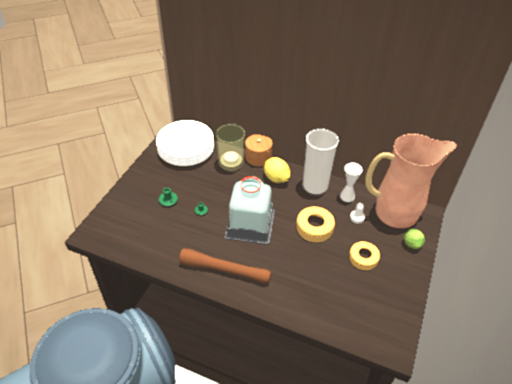

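View pics/t0.png

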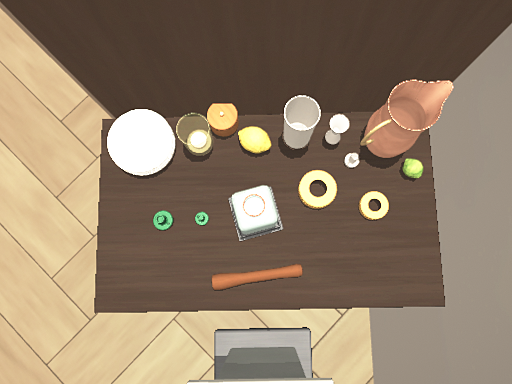

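The larger green disk is at scene (168,198) / top (163,220). The small ring is at scene (365,256) / top (374,205), and the jar mouth is near scene (251,186) / top (255,206). Next I'll look at enlarged crops.

```bash
python3 - <<'E'
import cv2,numpy as np
s=cv2.imread('pics/s0.png');t=cv2.imread('pics/t0.png')
def cr(i,x,y,h=20):  # 40px -> 260
    return cv2.resize(i[y-h:y+h,x-h:x+h],(260,260),interpolation=cv2.INTER_CUBIC)
r1=np.hstack([cr(s,168,198),cr(s,251,188),cr(s,365,256)])
r2=np.hstack([cr(t,163,220),cr(t,255,206),cr(t,374,205)])
im=np.vstack([r1,r2])
for k in range(0,780,65): cv2.line(im,(k,0),(k,520),(255,0,255),1)
for k in range(0,520,65): cv2.line(im,(0,k),(780,k),(255,0,255),1)
cv2.imwrite('pics/c1.png',im)
E
```

```text
(no output)
```

View pics/c1.png

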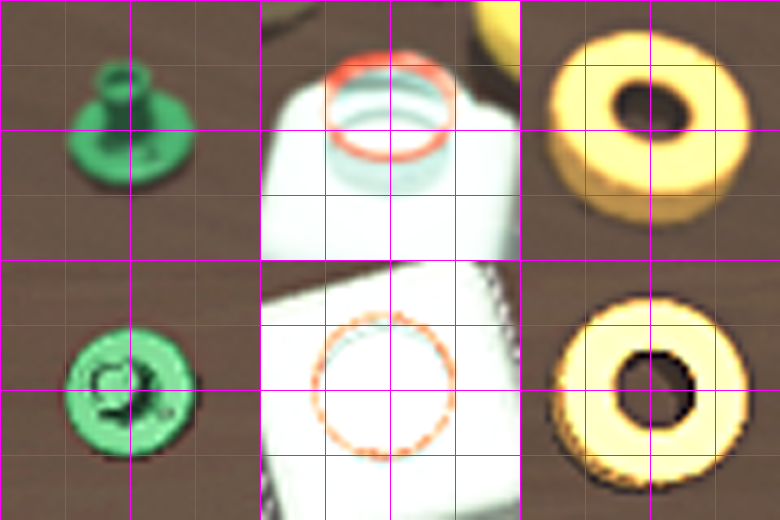

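```bash
python3 - <<'E'
from h import *
L=lambda f:dict(np.load(f))
s=L('pics/s0.npz');t=L('pics/t0.npz')
for n,a,b,z in [('flange',(168.15,198.8),(163,220.3),.009),('spout',(166.9,190.0),(160.8,218.9),.038),('jar',(251,184.5),(254,205.3),.1365),('ring',(365.2,253.1),(374.6,205),.0215)]:
    a=np.array(a)-.4;b=np.array(b)-.4
    print(n,tri([s,t],[a,b]).round(4),ray(s,*a,z).round(4),ray(t,*b,z).round(4))
from scipy.spatial.transform import Rotation as R
print(R.from_rotvec(manip.observe()['tcp_rot']).as_matrix().round(2))
E
```

```text
flange [0.5057 0.2158 0.0076] [0.5048 0.2146 0.009 ] [0.5054 0.2158 0.009 ]
spout [0.5047 0.2136 0.0407] [0.5067 0.2155 0.038 ] [0.5052 0.2138 0.038 ]
jar [0.5163 0.0021 0.136 ] [0.5163 0.0011 0.1365] [0.5159 0.0029 0.1365]
ring [ 0.5276 -0.2673  0.0203] [ 0.5272 -0.2682  0.0215] [ 0.5271 -0.2661  0.0215]
[[-0.   -0.89  0.45]
 [-0.    0.45  0.89]
 [-1.    0.   -0.  ]]
```

```bash
python3 -m pendant '[[0.05,0.031,-0.0374,-0.01,0],[0.05,0.031,-0.0374,-0.01,0],[0.05,0.031,-0.0374,-0.01,0],[0.05,0.031,-0.0374,-0.01,0],[0.05,0.031,-0.0374,-0.01,0],[0.05,0.031,-0.0374,-0.01,0],[0.05,0.031,-0.0374,-0.01,0],[0.05,0.031,-0.0374,-0.01,0],[0.05,0,0,-0.05,0],[0.05,0,0,-0.05,0],[0.05,0,0,0,0],[0.05,0,0,0,0]]' 30
python3 - <<'E'
from h import *
a=snap('scene','pics/s1.png');b=snap('top','pics/t1.png')
o=manip.observe();print(o['tcp_pos'],o['qpos'],o['force'])
im=np.hstack([cv2.resize(cv2.cvtColor(c['img'],cv2.COLOR_RGB2BGR)[y-35:y+35,x-35:x+35],(390,390),interpolation=cv2.INTER_CUBIC) for c,x,y in((a,168,190),(b,163,215))])
cv2.imwrite('pics/c2.png',im)
E
```

```text
clock: 1.6
tcp_pos: [0.5063, 0.2151, 0.0526]
tcp_rot: [-0.861, 1.393, 0.86]
force: [0.9, 0.4, 0.1]
grip_width: 0.05
[0.50771798 0.21563666 0.05379125] [ 2.86591978e-01  4.45433914e-01 -2.98959232e-01  8.22022155e-01
  5.55823651e-05  7.50995754e-01] [ 1.55439271 -0.09707658  0.36965203]
```

View pics/c2.png

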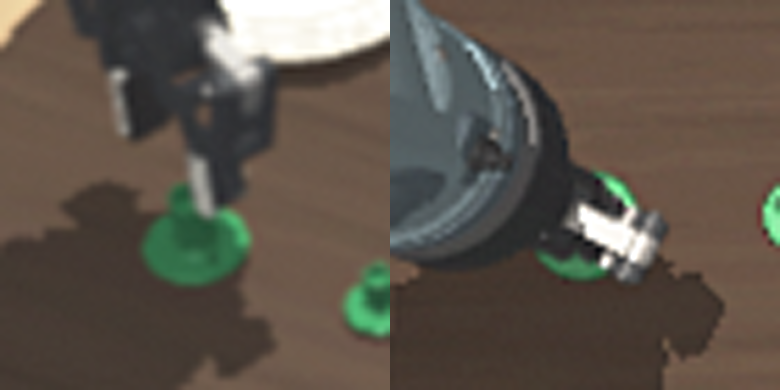

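The fingers straddle the spout, at scene crop about (125,130) and (205,210) with the spout between them. I'll lower and grip.

```bash
python3 -m pendant '[[0.05,0,0,-0.013,0],[0.05,0,0,-0.013,0],[0.05,0,0,-0.011,0],[0.05,0,0,0,0],[0.0,0,0,0,0],[0.0,0,0,0,0],[0.0,0,0,0,0],[0.0,0,0,0,0],[0.0,0,0,0,0]]' 35
python3 -c "
from bench import manip
for i in range(3): o=manip.observe();print(o['tcp_pos'],o['force'],o['grip_width'],o['clock'])"
python3 -m pendant '[[0,0,0,0.03,0],[0,0,0,0.05,0],[0,0,0,0.05,0],[0,0,0,0.03,0],[0,0,0,0,0]]'
```

```text
clock: 2.82
tcp_pos: [0.5063, 0.215, 0.0148]
tcp_rot: [-0.86, 1.393, 0.86]
force: [-0.4, -0.1, 2.6]
grip_width: 0.0166
[0.50625569 0.21497264 0.01477165] [-0.38475546 -0.14174282  2.61564569] 0.01656507254460927 2.825
[0.50625569 0.21497264 0.01477165] [-0.38475546 -0.14174282  2.61564569] 0.01656507254460927 2.825
[0.50625569 0.21497264 0.01477165] [-0.38475546 -0.14174282  2.61564569] 0.01656507254460927 2.825
clock: 3.45
tcp_pos: [0.5076, 0.2154, 0.1768]
tcp_rot: [-0.861, 1.389, 0.859]
force: [-0.3, 0.6, -1.4]
grip_width: 0.0165
```

```bash
python3 -m pendant '[[0,0.002,-0.0426,0,0],[0,0.002,-0.0426,0,0],[0,0.002,-0.0426,0,0],[0,0.002,-0.0426,0,0],[0,0.0015,-0.0426,0,0],[0,0,0,0,0],[0,0,0,0,0]]'
python3 - <<'E'
from h import *
a=snap('scene','pics/s2.png');b=snap('top','pics/t2.png')
o=manip.observe();print(o['tcp_pos'],o['qpos'],o['force'])
im=np.hstack([cv2.resize(cv2.cvtColor(c['img'],cv2.COLOR_RGB2BGR)[y-30:y+30,x-30:x+30],(390,390),interpolation=cv2.INTER_CUBIC) for c,x,y in((a,251,180),(b,254,205))])
cv2.imwrite('pics/c3.png',im)
E
```

```text
clock: 4.32
tcp_pos: [0.5141, 0.0022, 0.1728]
tcp_rot: [-0.859, 1.396, 0.862]
force: [0.3, 0.7, -0.5]
grip_width: 0.0163
[0.51458949 0.00286407 0.17346907] [-1.18014019e-01  2.81880196e-01 -2.06271097e-01  1.08429439e+00
  4.25040436e-04  3.45459007e-01] [-0.07160893  0.3517299  -0.52895914]
```

View pics/c3.png

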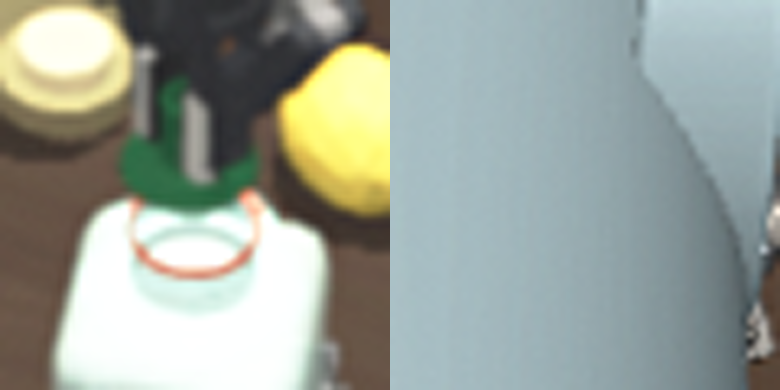

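```bash
python3 - <<'E'
from h import *
a=dict(np.load('pics/s2.npz'))
print(proj(a,[.516,.002,.168]),proj(a,[.516,.002,.1365]),proj(a,[.5145,.0025,.168]))
th=np.linspace(0,2*np.pi,400)
for x,y in((.516,.002),(.5145,.0025),(.5125,.004)):
  for z,r in((.1665,.023),(.168,.023),(.158,.018)):
    P=np.array([proj(a,[x+r*np.cos(t),y+r*np.sin(t),z]) for t in th]); q=((P+.4-[221,150])*6.5)
    print(x,y,z,q.min(0).round(),q.max(0).round())
P=np.array([proj(a,[.516+.0225*np.cos(t),.002+.0225*np.sin(t),.136]) for t in th]); q=((P+.4-[221,150])*6.5);print('seal',q.min(0),q.max(0))
E
```

```text
[250.34464936 173.66902147] [250.17791443 184.06936311] [249.84818199 174.05884307]
0.516 0.002 0.1665 [123. 111.] [264. 210.]
0.516 0.002 0.168 [123. 108.] [264. 207.]
0.516 0.002 0.158 [138. 140.] [248. 218.]
0.5145 0.0025 0.1665 [119. 113.] [261. 213.]
0.5145 0.0025 0.168 [119. 110.] [261. 210.]
0.5145 0.0025 0.158 [135. 142.] [245. 220.]
0.5125 0.004 0.1665 [113. 116.] [254. 216.]
0.5125 0.004 0.168 [113. 113.] [254. 212.]
0.5125 0.004 0.158 [128. 145.] [238. 223.]
seal [124.47310404 177.23322553] [259.97758933 274.40339731]
```

The disk is about 2 mm left of the mouth in the scene (disk columns 119–259, seal 129–262). I'll correct it, lower and look again.

```bash
python3 -m pendant '[[0,0.0013,-0.0017,-0.008,0],[0,0,0,-0.007,0],[0,0,0,0,0],[0,0,0,0,0]]'
python3 - <<'E'
from h import *
a=snap('scene','pics/s3.png')
o=manip.observe();print(o['tcp_pos'],o['force'],o['torque'])
im=cv2.resize(cv2.cvtColor(a['img'],cv2.COLOR_RGB2BGR)[155:205,226:276],(600,600),interpolation=cv2.INTER_CUBIC)
cv2.imwrite('pics/c4.png',im)
E
```

```text
clock: 4.92
tcp_pos: [0.5165, 0.0003, 0.1593]
tcp_rot: [-0.86, 1.394, 0.861]
force: [0.4, -0.3, -0.7]
grip_width: 0.0168
[5.16657426e-01 1.83627130e-04 1.59462090e-01] [-0.97911545 -0.44256609 -0.01291107] [-0.00379762  0.04410152  0.00383632]
```

View pics/c4.png

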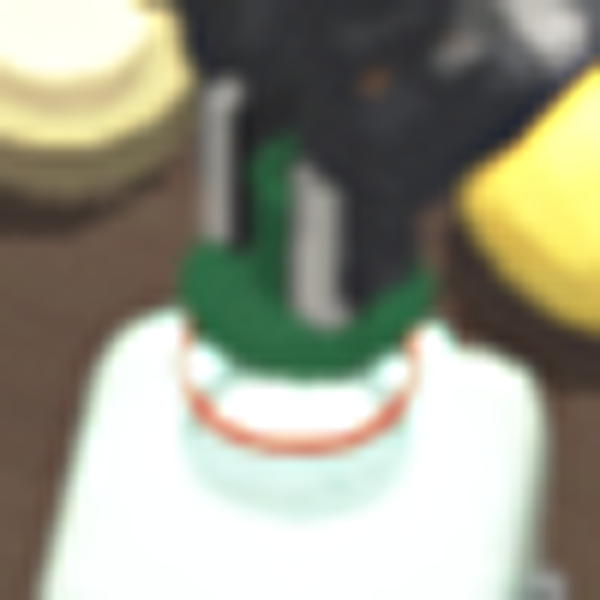

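```bash
cat > fit.py <<'E'
from h import *
from scipy.optimize import least_squares
def arc(c,mask):  # lowest masked pixel per column
    ys=[];
    for u in range(mask.shape[1]):
        v=np.flatnonzero(mask[:,u])
        if len(v): ys.append((u,v.max()))
    return np.array(ys,float)
def fit(c,pts,r,z,x0=(.516,.002)):
    def f(p):
        o=[]
        for u,v in pts:
            q=ray(c,u,v,z)[:2]-p[:2]; o.append(np.hypot(*q)-r)
        return o
    s=least_squares(f,x0,loss='soft_l1',f_scale=.0005); return s.x,np.std(s.fun)
E
python3 - <<'E'
from fit import *
a=dict(np.load('pics/s3.npz')); I=a['img'].astype(int)
R,G,B=I[...,0],I[...,1],I[...,2]
W=np.zeros(R.shape,bool);W[155:205,226:276]=1
red=W&(R-G>35)&(R>150)&(B<R-30); 
red[:, :]&=(np.arange(384)[:,None]>183)
yy=np.arange(384)[:,None]
yel=(G-B>60); red&=~yel
gr=W&(G-R>25)&(G-B>5)&(G<150)
pr=arc(a,red);pg=arc(a,gr); print(pr.tolist());print(pg.tolist())
pr=pr[(pr[:,0]>=243)&(pr[:,0]<=259)]; pg=pg[(pg[:,0]>=243)&(pg[:,0]<=260)]
# lower boundary at +0.5
print('seal',fit(a,pr+[0,.3],.0225,.1355))
for z in(.1515,.1525): print('fl',fit(a,pg+[0,.4],.023,z))
# initial picture
a=dict(np.load('pics/s0.npz'))
I=a['img'].astype(int);R,G,B=I[...,0],I[...,1],I[...,2]
red=W&(R-G>35)&(R>150)&(B<R-30)&(yy>172)
red[:,266:]=0
p=arc(a,red);print(p.tolist());p=p[(p[:,0]>=243)&(p[:,0]<=259)];print('seal0',fit(a,p+[0,.3],.0225,.1355))
# centroid of full seal ring in both
E
```

```text
[[242.0, 189.0], [243.0, 190.0], [244.0, 190.0], [245.0, 191.0], [246.0, 191.0], [247.0, 191.0], [248.0, 192.0], [249.0, 192.0], [250.0, 192.0], [251.0, 192.0], [252.0, 192.0], [253.0, 192.0], [254.0, 191.0], [255.0, 191.0], [256.0, 191.0], [257.0, 190.0], [258.0, 190.0], [259.0, 188.0], [260.0, 184.0]]
[[241.0, 180.0], [242.0, 181.0], [243.0, 182.0], [244.0, 183.0], [245.0, 184.0], [246.0, 185.0], [247.0, 185.0], [248.0, 185.0], [249.0, 185.0], [250.0, 185.0], [251.0, 186.0], [252.0, 185.0], [253.0, 185.0], [254.0, 185.0], [255.0, 185.0], [256.0, 185.0], [257.0, 184.0], [258.0, 183.0], [259.0, 182.0], [260.0, 181.0], [261.0, 180.0]]
seal (array([0.51521397, 0.00159802]), np.float64(0.000755276695714049))
fl (array([0.51987127, 0.00261037]), np.float64(0.0010363433084812897))
fl (array([0.51897797, 0.00224779]), np.float64(0.0010378459955186863))
[[240.0, 180.0], [241.0, 187.0], [242.0, 189.0], [243.0, 190.0], [244.0, 190.0], [245.0, 191.0], [246.0, 191.0], [247.0, 192.0], [248.0, 192.0], [249.0, 192.0], [250.0, 192.0], [251.0, 192.0], [252.0, 192.0], [253.0, 192.0], [254.0, 192.0], [255.0, 191.0], [256.0, 191.0], [257.0, 190.0], [258.0, 190.0], [259.0, 189.0], [260.0, 183.0]]
seal0 (array([0.51510644, 0.00100306]), np.float64(0.0006140629084335484))
```

```bash
python3 - <<'E'
from fit import *
a=dict(np.load('pics/s0.npz')); I=a['img'].astype(int)
R,G,B=I[...,0],I[...,1],I[...,2]
W=np.zeros(R.shape,bool);W[180:215,150:188]=1
gr=W&(G-R>25)&(G-B>5)
p=arc(a,gr);print(p.tolist());c=p[:,0].mean();p=p[abs(p[:,0]-c)<9]
for z in(.007,.0085,.010):print('fl',z,fit(a,p+[0,.4],.023,z,(.505,.215)))
E
```

```text
[[158.0, 199.0], [159.0, 202.0], [160.0, 203.0], [161.0, 204.0], [162.0, 204.0], [163.0, 205.0], [164.0, 205.0], [165.0, 205.0], [166.0, 205.0], [167.0, 205.0], [168.0, 205.0], [169.0, 205.0], [170.0, 205.0], [171.0, 205.0], [172.0, 204.0], [173.0, 204.0], [174.0, 203.0], [175.0, 202.0], [176.0, 201.0], [177.0, 199.0]]
fl 0.007 (array([0.50556905, 0.21551117]), np.float64(0.0006425771867588198))
fl 0.0085 (array([0.50447464, 0.21469926]), np.float64(0.0006405865822739668))
fl 0.01 (array([0.50338031, 0.21388722]), np.float64(0.0006386952507404085))
```

```bash
python3 -m pendant '[[0,-0.0006,0.0009,-0.003,0],[0,0,0,-0.003,0],[0,0,0,-0.002,0],[0,0,0,0,0]]'
python3 -m pendant '[[0,0,0,-0.001,0],[0,0,0,-0.001,0],[0,0,0,-0.001,0],[0,0,0,0,0]]'
python3 -c "
from bench import manip
o=manip.observe();print(o['tcp_pos'],o['force'],o['torque'],o['tau'])"
```

```text
clock: 5.48
tcp_pos: [0.5158, 0.001, 0.1511]
tcp_rot: [-0.86, 1.394, 0.861]
force: [0.0, -0.3, 0.0]
grip_width: 0.0168
clock: 5.98
tcp_pos: [0.5158, 0.0011, 0.1482]
tcp_rot: [-0.86, 1.394, 0.861]
force: [0.5, 0.1, -0.5]
grip_width: 0.0168
[0.51584712 0.00106645 0.14821451] [ 0.50396937  0.09102592 -0.49179616] [-0.01771073  0.01737485  0.03750641] [-4.25535691e-03 -4.12213326e+01  2.56534767e+01 -2.19079776e-02
  7.68415134e-06 -2.74645595e-05]
```

```bash
python3 -m pendant '[[0,0,0,-0.001,0],[0,0,0,-0.001,0],[0,0,0,0,0]]'
python3 -m pendant '[[0,0,0,-0.001,0],[0,0,0,-0.001,0],[0,0,0,0,0]]'
```

```text
clock: 6.35
tcp_pos: [0.5159, 0.001, 0.1462]
tcp_rot: [-0.86, 1.394, 0.861]
force: [-0.3, 0.2, -0.3]
grip_width: 0.0165
clock: 6.72
tcp_pos: [0.516, 0.001, 0.1443]
tcp_rot: [-0.86, 1.394, 0.86]
force: [-0.0, 0.2, -1.0]
grip_width: 0.0167
```

```bash
python3 -m pendant '[[0,0,0,-0.001,0],[0,0,0,0,0]]'
python3 -m pendant '[[0,0,0,-0.001,0],[0,0,0,0,0]]'
```

```text
clock: 6.98
tcp_pos: [0.516, 0.001, 0.1436]
tcp_rot: [-0.861, 1.394, 0.86]
force: [-0.5, -0.0, 2.1]
grip_width: 0.0169
clock: 7.22
tcp_pos: [0.5161, 0.001, 0.1429]
tcp_rot: [-0.861, 1.393, 0.86]
force: [-2.9, 0.1, 5.9]
grip_width: 0.017
```

Force rises about 4–5 N/mm at the expected seat height, so the disk is on the seal. I'll release, lift and look.

```bash
python3 -m pendant '[[0,0,0,0.0008,0],[0.03,0,0,0,0],[0.05,0,0,0,0],[0.05,0,0,0,0],[0.05,0,0,0.02,0],[0.05,0,0,0.04,0],[0.06,0,0,0.04,0.15],[0.07,0,-0.05,0,0.15],[0.08,0,-0.05,0,0.15],[0.085,0,-0.05,0,0.15],[0.085,0,-0.05,0,0.15],[0.085,0,-0.05,0,0.15]]' 
python3 - <<'E'
from h import *
a=snap('scene','pics/s4.png');b=snap('top','pics/t4.png')
o=manip.observe();print(o['tcp_pos'],o['qpos'],o['force'])
im=np.hstack([cv2.resize(cv2.cvtColor(c['img'],cv2.COLOR_RGB2BGR)[y-25:y+25,x-25:x+25],(390,390),interpolation=cv2.INTER_CUBIC) for c,x,y in((a,251,180),(b,254,205))])
cv2.imwrite('pics/c5.png',im)
E
```

```text
clock: 8.72
tcp_pos: [0.5158, -0.2506, 0.243]
tcp_rot: [-1.525, 0.968, 1.526]
force: [1.1, 0.0, 0.0]
grip_width: 0.0855
[ 0.51568757 -0.25367656  0.24236193] [-0.56666715  0.3739693   0.10449177  1.30061649 -0.0015854  -0.99774366] [0.19729501 0.84294046 0.37627166]
```

View pics/c5.png

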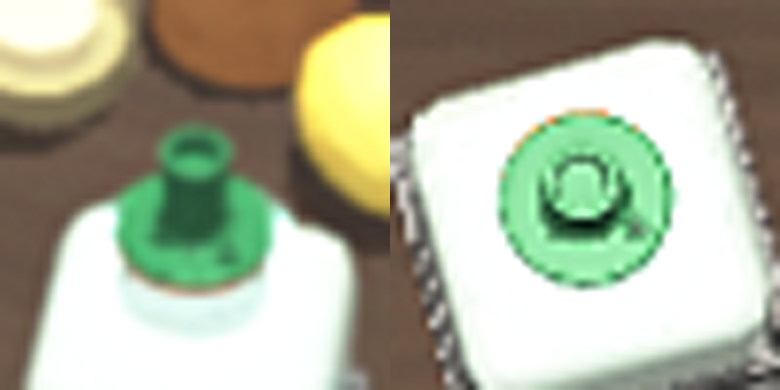

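The disk is seated flat and central. Scene spout top is at crop (195,150), and the top-view flange centre matches the earlier seal centre. Next is the ring.

```bash
python3 -m pendant '[[0.085,0.003,-0.004,-0.02,0.18],[0.085,0.003,-0.004,-0.02,0.18],[0.085,0.003,-0.004,-0.02,0.18],[0.085,0.002,-0.004,-0.02,0.18],[0.085,0,0,-0.02,0.18],[0.085,0,0,-0.02,0.18],[0.085,0,0,-0.02,0.18],[0.085,0,0,-0.02,0.18],[0.085,0,0,-0.02,0.18],[0.085,0,0,0,0.18],[0.085,0,0,0,0],[0.085,0,0,0,0]]' 
python3 - <<'E'
from h import *
a=snap('scene','pics/s5.png');b=snap('top','pics/t5.png')
o=manip.observe();print(o['tcp_pos'],o['qpos'],o['force'])
im=np.hstack([cv2.resize(cv2.cvtColor(c['img'],cv2.COLOR_RGB2BGR)[y-40:y+40,x-40:x+40],(390,390),interpolation=cv2.INTER_CUBIC) for c,x,y in((a,365,245),(b,374,205))])
cv2.imwrite('pics/c6.png',im)
E
```

```text
clock: 10.32
tcp_pos: [0.5273, -0.2648, 0.0634]
tcp_rot: [1.84, 0.632, -1.84]
force: [0.3, -0.3, 0.8]
grip_width: 0.0851
[ 0.52729273 -0.26497488  0.06352532] [-5.73114904e-01  5.06104763e-01 -1.68645447e-01  8.95292778e-01
 -3.43201534e-05 -2.80673442e+00] [ 0.22601374 -1.41756097  0.06672636]
```

View pics/c6.png

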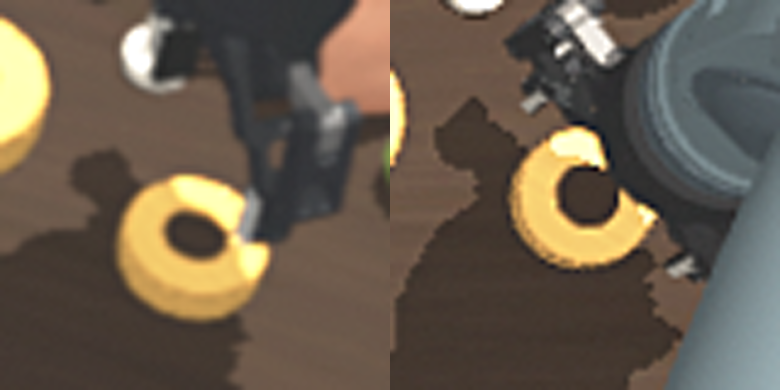

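Fingers bracket the ring with clear space round them. I'll shift 3 mm, descend, grip and lift.

```bash
python3 -m pendant '[[0.085,0,-0.003,-0.015,0],[0.085,0,0,-0.02,0],[0.085,0,0,-0.015,0],[0.085,0,0,-0.0095,0],[0.085,0,0,0,0],[0.04,0,0,0,0],[0.04,0,0,0,0],[0.04,0,0,0,0],[0.04,0,0,0,0]]' 50
python3 -m pendant '[[0.04,0,0,0.02,0],[0.04,0,0,0.04,0],[0.04,0,0,0.04,0],[0.04,0,0,0.04,0],[0.04,0,0,0.04,0],[0.04,0,0,0.02,0],[0.04,0,0,0.01,0],[0.04,0,0,0,0]]'
```

```text
clock: 11.55
tcp_pos: [0.5276, -0.2684, 0.0051]
tcp_rot: [1.839, 0.632, -1.837]
force: [-0.4, 0.7, 5.1]
grip_width: 0.0612
clock: 12.55
tcp_pos: [0.5272, -0.2681, 0.2139]
tcp_rot: [1.839, 0.633, -1.838]
force: [0.3, -0.1, -1.3]
grip_width: 0.0609
```

```bash
python3 -m pendant '[[0.04,-0.003,0.0538,0,0],[0.04,-0.003,0.0538,0,0],[0.04,-0.003,0.0538,0,0],[0.04,-0.002,0.0538,0,0],[0.04,0,0.0538,0,0],[0.04,0,0,-0.02,0],[0.04,0,0,0,0],[0.04,0,0,0,0]]'
python3 - <<'E'
from h import *
a=snap('scene','pics/s6.png')
o=manip.observe();print(o['tcp_pos'],o['qpos'],o['force'])
crop(a,216,140,286,200,8,'pics/c7.png')
E
```

```text
clock: 13.55
tcp_pos: [0.5156, 0.0006, 0.1932]
tcp_rot: [1.838, 0.634, -1.84]
force: [1.1, -0.1, -1.6]
grip_width: 0.0611
[5.15997520e-01 3.99407099e-04 1.93654376e-01] [-1.22156111e-01  2.72495351e-01 -1.65328560e-01  1.13330347e+00
 -9.00045658e-05 -2.35616433e+00] [ 0.715191    0.15071115 -1.66657725]
```

View pics/c7.png

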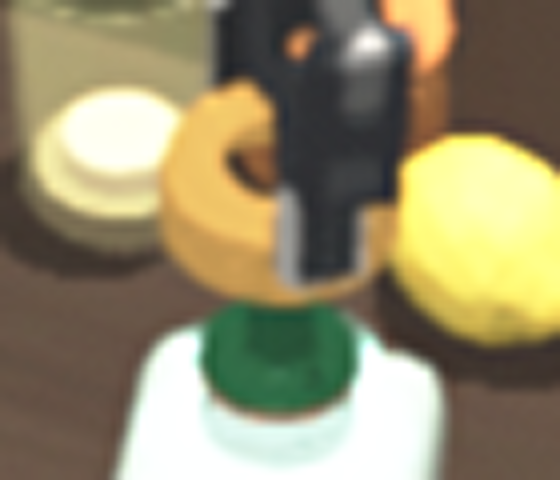

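```bash
python3 - <<'E'
from h import *
a=dict(np.load('pics/s6.npz')); th=np.linspace(0,6.28,300)
for n,z,r in(('ringbot',.1884,.0315),('ringtop',.2099,.0315),('flbot',.1365,.0228),('fltop',.1395,.023)):
    q=(np.array([proj(a,[.516+r*np.cos(t),.001+r*np.sin(t),z]) for t in th])+.4-[216,140])*8
    print(n,q.min(0).round(),q.max(0).round())
E
```

```text
ringbot [161. 136.] [403. 303.]
ringtop [160.  75.] [406. 243.]
flbot [195. 297.] [365. 418.]
fltop [195. 289.] [366. 411.]
```

Ring and disk are aligned within 1 mm. I'll lower over the spout.

```bash
python3 -m pendant '[[0.04,0,0,-0.015,0],[0.04,0,0,-0.015,0],[0.04,0,0,-0.01,0],[0.04,0,0,-0.003,0],[0.04,0,0,0,0]]'
python3 -m pendant '[[0.04,0,0,-0.002,0],[0.04,0,0,-0.002,0],[0.04,0,0,-0.002,0],[0.04,0,0,0,0]]'
python3 -m pendant '[[0.04,0,0,-0.0015,0],[0.04,0,0,-0.0015,0],[0.04,0,0,-0.0015,0],[0.04,0,0,0,0]]'
```

```text
clock: 14.22
tcp_pos: [0.5158, 0.0011, 0.1504]
tcp_rot: [1.838, 0.634, -1.839]
force: [0.6, -0.0, 0.0]
grip_width: 0.0613
clock: 14.72
tcp_pos: [0.5158, 0.0011, 0.1445]
tcp_rot: [1.838, 0.634, -1.839]
force: [-0.2, 0.1, -1.8]
grip_width: 0.0615
clock: 15.22
tcp_pos: [0.5158, 0.001, 0.1399]
tcp_rot: [1.838, 0.634, -1.839]
force: [0.6, 0.4, -1.3]
grip_width: 0.0612
```

```bash
for i in 1 2 3; do python3 -c "print()" ; done >/dev/null
python3 -m pendant '[[0.04,0,0,-0.001,0],[0.04,0,0,-0.001,0],[0.04,0,0,0,0]]'
python3 -m pendant '[[0.04,0,0,-0.001,0],[0.04,0,0,0,0]]'
python3 -m pendant '[[0.04,0,0,-0.001,0],[0.04,0,0,0,0]]'
```

```text
clock: 15.6
tcp_pos: [0.5159, 0.0011, 0.138]
tcp_rot: [1.838, 0.634, -1.839]
force: [-0.3, -0.2, -0.9]
grip_width: 0.0609
clock: 15.85
tcp_pos: [0.5159, 0.001, 0.137]
tcp_rot: [1.838, 0.634, -1.839]
force: [-0.3, -0.5, -0.0]
grip_width: 0.0606
clock: 16.1
tcp_pos: [0.5158, 0.001, 0.136]
tcp_rot: [1.838, 0.634, -1.839]
force: [-0.7, -0.3, -1.0]
grip_width: 0.0614
```

```bash

python3 -m pendant '[[0.04,0,0,-0.001,0],[0.04,0,0,-0.001,0],[0.04,0,0,0,0]]'
python3 -m pendant '[[0.04,0,0,-0.001,0],[0.04,0,0,0,0]]'
python3 -m pendant '[[0.04,0,0,-0.001,0],[0.04,0,0,0,0]]'
```

```text
clock: 16.48
tcp_pos: [0.5158, 0.001, 0.134]
tcp_rot: [1.838, 0.634, -1.839]
force: [-0.4, 0.4, -1.6]
grip_width: 0.061
clock: 16.73
tcp_pos: [0.5161, 0.001, 0.1333]
tcp_rot: [1.839, 0.634, -1.838]
force: [-0.0, 0.6, 0.7]
grip_width: 0.061
clock: 16.98
tcp_pos: [0.5161, 0.001, 0.1332]
tcp_rot: [1.839, 0.634, -1.838]
force: [-3.5, -1.3, 6.5]
grip_width: 0.0609
```

Contact at mid ≈ 5 mm above the rim, so about 2.2 rad to touch and 2.9 rad to full squeeze. I'll turn clockwise, following the pitch.

```bash

python3 -m pendant '[[0.04,0,0,-0.0005,-0.15],[0.04,0,0,-0.0005,-0.15],[0.04,0,0,-0.0005,-0.15],[0.04,0,0,-0.0005,-0.15],[0.04,0,0,0,0]]'
python3 -c "
from bench import manip
o=manip.observe();print(o['torque'],o['qpos'][5])"
python3 -m pendant '[[0.04,0,0,-0.0005,-0.15],[0.04,0,0,-0.0005,-0.15],[0.04,0,0,-0.0005,-0.15],[0.04,0,0,-0.0005,-0.15],[0.04,0,0,0,0]]'
python3 -c "
from bench import manip
o=manip.observe();print(o['torque'],o['qpos'][5])"
```

```text
clock: 17.6
tcp_pos: [0.5171, 0.0002, 0.1313]
tcp_rot: [2.191, 0.067, -2.186]
force: [-0.4, -2.6, 5.7]
grip_width: 0.0614
[-0.42398581  0.26302543  0.00483784] -1.755428872899399
clock: 18.23
tcp_pos: [0.5165, 0.0003, 0.1293]
tcp_rot: [-1.921, 0.529, 1.917]
force: [-2.8, -2.3, 6.1]
grip_width: 0.0614
[-0.26841225  0.61496932  0.06515869] -1.155489573764228
```

```bash

python3 -m pendant '[[0.04,0,0,-0.0005,-0.15],[0.04,0,0,-0.0005,-0.15],[0.04,0,0,-0.0005,-0.15],[0.04,0,0,-0.0005,-0.15],[0.04,0,0,0,0]]'
python3 -c "
from bench import manip
o=manip.observe();print(o['torque'],o['qpos'][5])"
python3 -m pendant '[[0.04,0,0,-0.0005,-0.15],[0.04,0,0,-0.0005,-0.15],[0.04,0,0,-0.0005,-0.15],[0.04,0,0,0,0]]'
python3 -c "
from bench import manip
o=manip.observe();print(o['torque'],o['qpos'][5])"
```

```text
clock: 18.85
tcp_pos: [0.5162, 0.0006, 0.1272]
tcp_rot: [-1.522, 0.972, 1.52]
force: [-2.3, -1.7, 6.9]
grip_width: 0.0615
[-0.11984355  0.58156454 -0.13085185] -0.5554121169703895
clock: 19.35
tcp_pos: [0.5168, 0.001, 0.1257]
tcp_rot: [-1.199, 1.215, 1.196]
force: [-1.8, 0.5, 5.4]
grip_width: 0.0613
[ 0.03800824  0.23975783 -0.16293887] -0.10506721733724014
```

```bash

python3 -m pendant '[[0.04,0,0,-0.0005,-0.15],[0.04,0,0,-0.0005,-0.15],[0.04,0,0,0,0]]' 70
python3 -c "
from bench import manip
o=manip.observe();print(o['torque'],o['qpos'][5])"
python3 -m pendant '[[0.04,0,0,-0.0005,-0.15],[0.04,0,0,-0.0003,-0.1],[0.04,0,0,0,0]]'
python3 -c "
from bench import manip
o=manip.observe();print(o['torque'],o['qpos'][5])"
```

```text
clock: 19.73
tcp_pos: [0.5167, 0.001, 0.125]
tcp_rot: [-0.974, 1.34, 0.972]
force: [-2.6, 0.4, 7.2]
grip_width: 0.0606
[ 0.05717287  0.40574531 -0.14391743] 0.19489800817474603
clock: 20.1
tcp_pos: [0.5166, 0.001, 0.1242]
tcp_rot: [-0.784, 1.423, 0.782]
force: [-2.0, -0.0, 8.7]
grip_width: 0.0604
[ 0.05681154  0.50082302 -0.12524873] 0.4445838306958822
```

```bash

for i in 1; do python3 -m pendant '[[0.04,0,0,-0.0003,-0.1],[0.04,0,0,-0.0003,-0.1],[0.04,0,0,0,0]]'; done
python3 -c "
from bench import manip
o=manip.observe();print(o['torque'],o['qpos'][5])"
python3 -m pendant '[[0.04,0,0,-0.0003,-0.1],[0.04,0,0,0,0]]'
python3 -c "
from bench import manip
o=manip.observe();print(o['torque'],o['qpos'][5])"
python3 -m pendant '[[0.04,0,0,-0.0003,-0.1],[0.04,0,0,0,0]]'
python3 -c "
from bench import manip
o=manip.observe();print(o['torque'],o['qpos'][5])"
```

```text
clock: 20.48
tcp_pos: [0.5167, 0.0011, 0.1238]
tcp_rot: [-0.63, 1.475, 0.628]
force: [-2.4, 0.9, 8.7]
grip_width: 0.0607
[ 0.0601072   0.62035705 -0.09023802] 0.6444849090315213
clock: 20.72
tcp_pos: [0.5167, 0.001, 0.1237]
tcp_rot: [-0.553, 1.497, 0.551]
force: [-3.2, 0.4, 10.2]
grip_width: 0.0605
[ 0.10603139  0.70719089 -0.13624998] 0.7444585794927385
clock: 20.98
tcp_pos: [0.5168, 0.0011, 0.1237]
tcp_rot: [-0.475, 1.516, 0.473]
force: [-3.8, 1.6, 12.7]
grip_width: 0.0603
[ 0.1515376   0.90107379 -0.10781672] 0.8445491373180155
```

Height stopped falling at TCP 0.1237, 9.6 mm below first contact (9.8 mm expected for full squeeze). I'll grip harder and ease the down-push to test tightness.

```bash

python3 -m pendant '[[0.04,0,0,0.0008,0],[0.04,0,0,0,0],[0.04,0,0,0,0]]' 110
python3 -c "
from bench import manip
o=manip.observe();print(o['torque'],o['tau'][5],o['qpos'][5])"
python3 -m pendant '[[0.04,0,0,0,-0.08],[0.04,0,0,0,-0.08]]'
python3 -c "
from bench import manip
o=manip.observe();print(o['torque'],o['tau'][5],o['qpos'][5])"
python3 -m pendant '[[0.04,0,0,0,-0.08],[0.04,0,0,0,0]]'
python3 -c "
from h import *
o=manip.observe();print(o['torque'],o['tau'][5],o['qpos'][5])
a=snap('scene','pics/s7.png');crop(a,216,140,286,200,8,'pics/c8.png')"
```

```text
clock: 21.35
tcp_pos: [0.5167, 0.0011, 0.1241]
tcp_rot: [-0.475, 1.516, 0.474]
force: [-2.8, 1.0, 9.8]
grip_width: 0.0594
[ 0.14351298  0.67362317 -0.09364715] -0.08054985897615552 0.8440025690030859
clock: 21.6
tcp_pos: [0.5163, 0.0016, 0.124]
tcp_rot: [-0.351, 1.54, 0.351]
force: [-3.2, 2.2, 9.6]
grip_width: 0.0592
[0.14043276 0.97579998 1.68310043] 1.1861765384674072 1.002776185676006
clock: 21.85
tcp_pos: [0.5163, 0.0016, 0.1238]
tcp_rot: [-0.289, 1.55, 0.289]
force: [-2.8, 1.7, 9.4]
grip_width: 0.0594
[0.15453888 1.00754185 0.63797528] 0.6392344459891319 1.082303735863366
```

View pics/c8.png

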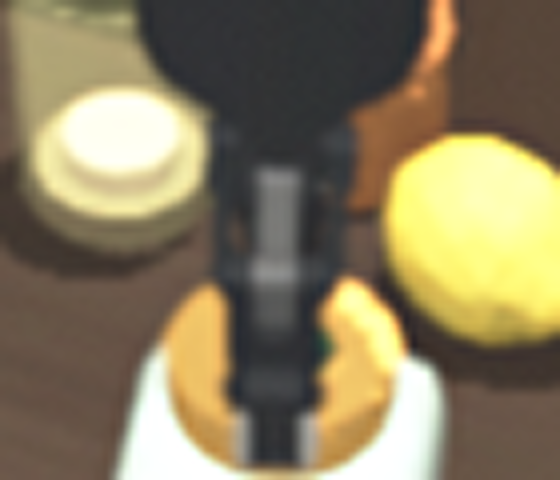

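Torque now reaches 1.7 N m on turning with no further descent, so the ring is tight. I'll release, retreat and inspect.

```bash

python3 -m pendant '[[0.04,0,0,0,0],[0.075,0,0,0,0],[0.085,0,0,0,0],[0.085,0,0,0,0],[0.085,0,0,0,0],[0.085,0,0,0.015,0],[0.085,0,0,0.04,0],[0.085,0,0,0.05,0],[0.085,-0.02,-0.04,0.01,0],[0.085,-0.02,-0.05,0,0],[0.085,0,-0.05,0,0],[0.085,0,-0.05,0,0],[0.085,0,0,0,0]]'
python3 - <<'E'
from h import *
a=snap('scene','pics/s8.png');b=snap('top','pics/t8.png')
print(manip.observe()['force'])
im=np.hstack([cv2.resize(cv2.cvtColor(c['img'],cv2.COLOR_RGB2BGR)[y-25:y+25,x-25:x+25],(390,390),interpolation=cv2.INTER_CUBIC) for c,x,y in((a,251,185),(b,254,205))])
cv2.imwrite('pics/c9.png',im)
th=np.linspace(0,6.28,300)
for c,x,y in((a,251,185),(b,254,205)):
  for z in(.1378,.1403,.1428):
    q=(np.array([proj(c,[.516+.0315*np.cos(t),.001+.0315*np.sin(t),z+.0022]) for t in th])+.4-[x-25,y-25])*7.8
    print(z,q.min(0).round(),q.max(0).round())
E
```

```text
clock: 23.52
tcp_pos: [0.4761, -0.1922, 0.2384]
tcp_rot: [-0.285, 1.551, 0.282]
force: [-0.3, 0.5, -0.3]
grip_width: 0.085
[-0.33287535  0.68276677  0.32520259]
0.1378 [ 81. 103.] [309. 266.]
0.1403 [81. 97.] [310. 260.]
0.1428 [81. 90.] [310. 254.]
0.1378 [79. 73.] [326. 317.]
0.1403 [78. 72.] [326. 316.]
0.1428 [78. 70.] [326. 315.]
```

View pics/c9.png

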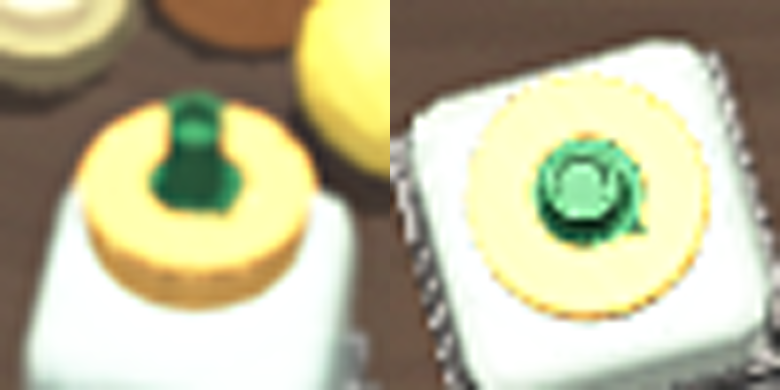

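```bash
python3 -m pendant '[[0.085,0,0,0,0],[0.085,0,0,0,0],[0.085,0,0,0,0],[0.085,0,0,0,0],[0.085,0,0,0,0],[0.085,0,0,0,0]]'
python3 - <<'E'
from h import *
a=snap('scene','pics/s9.png')['img'].astype(int); z=cv2.imread('pics/s8.png')[:,:,::-1].astype(int); s0=cv2.imread('pics/s0.png')[:,:,::-1].astype(int)
print('jar region change',abs(a-z)[155:240,225:280].max())
d=(abs(a-s0).max(2)>40)
for n,(x0,y0,x1,y1) in dict(muddler=(178,248,272,285),lemon=(266,156,292,184),candle=(216,125,244,172),smalldisk=(192,202,210,217),tin=(303,130,336,194)).items(): print(n,d[y0:y1,x0:x1].sum())
manip.close_job()
E
```

```text
clock: 24.38
tcp_pos: [0.4759, -0.1889, 0.2374]
tcp_rot: [-0.287, 1.552, 0.287]
force: [-0.5, -0.5, -0.8]
grip_width: 0.0851
jar region change 20
muddler 25
lemon 3
candle 0
smalldisk 0
tin 189
the job is handed in; nothing more can be done
```

The jar's top is back together, and I handed the job in at about 24 s. I set the larger green disk into the mouth and released it. Then I put the smaller brass ring over the spout and turned it about 3 rad clockwise.

- **Disk:** the reaction force rose at the expected seat height. The pictures showed it flat and central before the ring went on.
- **Ring:** it came down about 9.6 mm at the thread's pitch, where 9.8 mm would be full squeeze, and then stopped. Further turning gave about 1.7 N m of resistance with no descent, so I took it as tight. Before I raised the grip to 110 N, the torque stayed low (about 0.1 N m) while the tool went on turning with no drop. I think the ring slipped in the pads there.
- **After release:** the ring looked level and concentric with the mouth, and nothing changed over the next 0.75 s. The highest force in the readings was about 13 N.
- **Bystanders:** the candle, lemon and small disk showed no real change in the final image comparison. The muddler region had 25 changed pixels and the tin region 189. That may be the arm or its shadow near the tin in the last picture, as the arm never worked close to it. I did not look at that picture to confirm it.

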